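# Pack the cake set into stacked stack-nest trays

### The arm

A 6-joint arm with a two-finger parallel gripper is mounted at the origin on the work surface. World frame = base frame: x ahead of the robot, y to its left, z up, the work surface at z = 0. Lengths are in mm, angles in degrees, forces in N, time in s.
With the tool pointing down it reaches from about 300 to 850 mm from the base axis. Payload 4.2 kg.
Tool frame: the origin (TCP) lies midway between the tips of the shut fingers; the grasp point (between the pads) lies 19 mm behind it; z points along the fingers, y is the line along which they close (so a half turn about z gives the same grasp; the last joint's range is limited). The gripper opens to 91 mm and grips with 3 to 60 N. Pads are 32 mm wide; open, the fingers measure 118 mm over their backs; the gripper's body (76 mm by 178 mm) begins 60 mm behind the grasp point.
Start: joints at [67.552, 18.312, 89.639, -0, 72.044, -1.146], TCP at [208.898, 535.731, 190.176] pointing down, gripper open.
Joint ranges: [-177.97, 177.97], [-48.28, 115.42], [12.27, 149.76], [-77.06, 257.06], [2.81, 150.46], [-146.56, 146.56]. Speed limits (degrees/s): [147.25, 147.25, 180, 180, 180, 180].

### API

Orientations are given as [roll, pitch, yaw] about the fixed x, y, z axes, in that order (R = Rz(yaw) Ry(pitch) Rx(roll)).
In Python, from workcell import state, grab_frame, camera_model, job_done gives the robot as it stands.
- The arm moves only by the shell command python3 -m pendant [OPENING] [FORCE], which reads ROWS from standard input. ROWS is a JSON list of rows, 1 to 8 of them, each an object with the fields tx, ty, tz (the shift in fractions of the full range, 1 being 1000 mm), ax, ay, az (a rotation vector in a scale on which 1.0 is 90 degrees); a field left out counts as zero; each row shifts and turns the commanded pose from where the row before left it, along the tool's axes as they then stand; what a row does not reach is not made up. A row lasts 1/10 s, in which the tool goes at most 50 mm and 8.59 degrees, less where a joint would pass 70% of its speed; a pose out of reach is approached as far as the arm can. OPENING is the finger opening in mm, set as the command begins (- or left out keeps the last). The fingers move at their own pace and stop on an object; FORCE is the grip in N (left out, the last holds). Time passes only in rows, so rows that do not move let the fingers close. It prints the time, the measured TCP pose, the force, the opening and the grip force at its end. A shift or turn number past 1, either way, is cut back to 1. Input that does not fit is refused with a message, and nothing moves.
- state(): the state, without advancing time (a new reading comes with each control period).
- grab_frame(name): name is "scene" or "side" or "wrist"; returns the picture (400x640x3 uint8, blue, green, red); there is no depth.
- camera_model(name): a dict with "fx", "fy", "cx", "cy" (pixels), "T" (4x4, takes a point from camera to world coordinates). Camera axes: x right, y up, looking along -z (the intrinsics and any distortion apply to the point x, -y, -z); pixel columns grow to the right and rows downward; lengths in mm; the calibration is good to about 2 mm. A picture is of the moment at which its call begins: read the wrist's pose just before it. camera_model takes no time and is no camera call; for the wrist camera it gives the pose at the moment of the call.
- job_done(): hands the job in; it is judged then, once.
The state is a dict: "time_s": time; "qpos": joint angles; "qvel": joint speeds; "effort": joint torques, N m; "ee_pos": TCP position; "ee_rot": TCP orientation; "force": force on the tool from outside, world axes, zero at the start; "torque": the same for the moment, N m; "gripper_width": finger opening in mm; "gripper_force": force on a finger pad.
Only numpy, scipy, OpenCV 4.12 (cv2) and the standard library are available. Lean on these libraries where they do the work, as an engineer would, in place of code of your own. Each camera call takes 0.05 s, during which the arm holds its last target. There are 200 camera calls.

### The job

Pack the cake set into the three trays as one stack, grey tray at the bottom, white on it, blue on top: each tray must be turned end for end to the one below (dark end over plain end) so that it stands level on the lugs and does not nest. The celadon bowl stands in the grey tray, the amber glass dish in the white one and the folded lantern in the blue one, each upright on its tray's floor. Do not tip the bowl or the dish over on the way, and leave the coffee cup and the cake fork where they are.

Things in the scene. Friction and masses are not known exactly. Their poses are not given: they have to be found in the camera images.
- tray_grey: Grey plastic stack-nest tray. All 3 trays: loose, 193 x 133 mm over the rim, 60 high, walls 3 mm, leaning out 9 deg, floor 3 mm, underside 160 x 100, 0.16 kg. Origin: centre of underside; z up, x lengthwise: the -x end is charcoal, the +x end tray-coloured. Clear floor: x +-60, y +-47 (and |y| < 15 out to x +-77). All start roughly the same way round (within 0.5 rad).
- tray_white: White tray, same mould as the grey one. Tops of 4 inner end ribs (|y| 21-30 at the dark end, 34-43 at the other), 50 mm above the underside, are the stacking lugs: a tray set on centred and turned end for end (dark end over plain end) stands on them, 50 mm above the lower tray, with 5 mm play each way. The same way round it drops past them and nests or squashes the contents.
- tray_blue: Blue tray, same mould as the grey one. All four sides have at mid-length an upright grip bar at the rim, 10 mm thick, z 44 to 60 mm, to pinch from above, one finger inside: long sides 56 mm long, centred at y +-61.5 mm; ends 36 mm long, centred at x +-91.5 mm; below each the hand-hold is open down to z 20 mm. Held by one bar a tray sags only a few mm.
- bowl: Small celadon (grey-green) ceramic bowl, round, foot 34 mm across, near-upright sides 58 to 62 mm across from 18 mm up, 40 mm high, about 0.14 kg, loose, hollow. Origin: centre of the underside, z up.
- dish: Small amber glass dish, round, 48 mm across the foot, near-upright sides 55 to 60 mm across from 5 mm up, 32 mm high, about 0.11 kg, loose, hollow. Origin: centre of the underside, z up.
- lantern: Folding lantern, folded flat into a puck: orange plastic base and cap 60 mm across with cream bellows between, 38 mm high, about 0.09 kg, loose. Origin: centre of the underside, z up.
- cup: Bystander: white porcelain coffee cup, about 60 mm across, 55 mm high, handle to its +y, loose, stays on the sideboard. Origin: centre of the underside.
- fork: Bystander: stainless steel cake fork lying flat, 140 mm long along its x (tines to +x), 20 mm wide, 4 mm thick, loose, stays on the sideboard. Origin: mid-length, underside.
Things that resemble listed ones, but are neither listed nor needed, are in the scene too. Leave any purple or yellow look-alike of the bowl alone. What is shaped like the dish but yellow is not meant.

How it is judged (in metres and radians):
At the end, for the whole second after the job is handed in: Grey tray flat on the sideboard; white on grey, blue on white, each 48-53 mm above the one below (on the lugs), centred to 12 mm, in line to 0.14 rad, level to 0.06 rad; bowl in grey, dish in white, lantern in blue, each on the floor to 4 mm and upright to 0.08 rad; all at rest (z of tray_white in the frame of tray_grey between 0.048 and 0.053 m and horizontal distance between tray_white and tray_grey below 0.012 m and angle between each of tray_white, tray_blue's own z axis and vertical below 0.06 rad and angle between the x axis of tray_white and the x axis of tray_grey, either way round below 0.14 rad and linear speed of each of tray_white, tray_blue, tray_grey, bowl, dish, lantern below 0.02 m/s and angular speed of each of tray_white, tray_blue, tray_grey, bowl, dish, lantern below 0.2 rad/s and z of tray_blue in the frame of tray_white between 0.048 and 0.053 m and horizontal distance between tray_blue and tray_white below 0.012 m and angle between the x axis of tray_blue and the x axis of tray_white, either way round below 0.14 rad and height (world z) of tray_grey between -0.003 and 0.004 m and angle between tray_grey's own z axis and vertical below 0.05 rad and z of bowl in the frame of tray_grey between -0.001 and 0.007 m and x of bowl in the frame of tray_grey between -0.065 and 0.065 m and y of bowl in the frame of tray_grey between -0.03 and 0.03 m and angle between each of bowl, dish, lantern's own z axis and vertical below 0.08 rad and z of dish in the frame of tray_white between -0.001 and 0.007 m and x of dish in the frame of tray_white between -0.065 and 0.065 m and y of dish in the frame of tray_white between -0.03 and 0.03 m and z of lantern in the frame of tray_blue between -0.001 and 0.007 m and x of lantern in the frame of tray_blue between -0.065 and 0.065 m and y of lantern in the frame of tray_blue between -0.03 and 0.03 m); the robot touches nothing.
It fails at once if the coffee cup is shifted by more than 30 mm (distance of cup from where it was at the start of the episode above 0.03 m).
It fails at once if the cake fork is shifted by more than 30 mm (distance of fork from where it was at the start of the episode above 0.03 m).
It fails at once if the bowl is tipped over (angle between bowl's own z axis and vertical above 0.7 rad).
It fails at once if the glass dish is tipped over (angle between dish's own z axis and vertical above 0.7 rad).
It also fails if it takes over 138 s, if anything falls off the work surface, if the arm or the gripper's body presses on something with over 40 N, if the wrist force passes 120 N, or if a joint passes its speed limit or range.

## Working session

There is one attempt and no reset: what is moved stays moved. The work goes in short steps, Python scripts to look and compute and a shell command to move; the robot and the scene stay as the last step left them, time stands still between calls to the robot, and variables do not carry over. Pictures are saved under pics/ and viewed, at most 14 in all, crops included, and the job is handed in when it is done.

```bash
ls; mkdir -p pics; python3 - <<'E'
from workcell import *
import cv2,numpy as np
for n in("scene","side","wrist"):
    im=grab_frame(n);cv2.imwrite(f"pics/{n}0.png",im);m=camera_model(n);print(n,{k:(np.round(v,2).tolist()) for k,v in m.items()})
print(state())
E
```

```text
pics
scene {'fx': 379.54, 'fy': 379.54, 'cx': 323.08, 'cy': 199.52, 'T': [[-0.62, -0.61, 0.5, 893.82], [0.79, -0.49, 0.38, 321.29], [0.01, 0.63, 0.78, 672.41], [0.0, 0.0, 0.0, 1.0]]}
side {'fx': 361.64, 'fy': 361.64, 'cx': 325.77, 'cy': 201.27, 'T': [[0.83, 0.37, -0.42, 113.69], [-0.56, 0.55, -0.62, -552.72], [0.0, 0.75, 0.66, 607.53], [0.0, 0.0, 0.0, 1.0]]}
wrist {'fx': 358.51, 'fy': 358.51, 'cx': 312.22, 'cy': 201.8, 'T': [[0.36, -0.9, -0.26, 135.16], [0.93, 0.35, 0.1, 563.7], [-0.0, -0.28, 0.96, 384.79], [0.0, 0.0, 0.0, 1.0]]}
{'time_s': 0.15, 'qpos': array([ 6.75519318e+01,  1.83419802e+01,  8.96898059e+01,  3.87518176e-05,
        7.20437546e+01, -1.14388625e+00]), 'qvel': array([-0.01843858, -0.17940816, -0.12441119,  0.01497049, -0.00982188,
       -0.05101453]), 'effort': array([ 1.21295558e-03, -4.12766969e+01, -2.32160336e+01,  7.29539897e-02,
        4.32661199e-02, -9.99385679e-05]), 'ee_pos': array([208.73284154, 535.33783839, 189.52962482]), 'ee_rot': array([-1.79924475e+02, -1.54488058e-03,  1.58695805e+02]), 'force': array([ 0.39864083, -0.15898029,  0.27312144]), 'torque': array([-0.05558737, -0.03482895,  0.00700612]), 'gripper_force': 0.0, 'gripper_width': 91.14443922001502}
```

View pics/scene0.png

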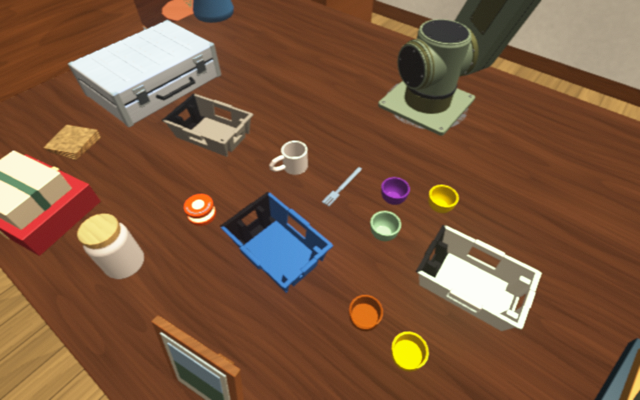

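View pics/side0.png

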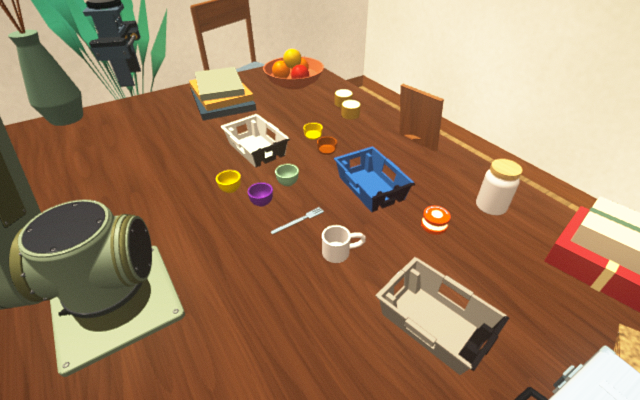

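```bash
cat > h.py <<'E'
from workcell import *
import cv2,numpy as np
from scipy.spatial.transform import Rotation as R
def pt(n,uv,z,m=None):
    m=m or camera_model(n);T=np.array(m["T"])
    d=T[:3,:3]@np.array([(uv[0]-m["cx"])/m["fx"],-(uv[1]-m["cy"])/m["fy"],-1])
    o=T[:3,3];return o+d*(z-o[2])/d[2]
def proj(m,p):
    T=np.array(m["T"]);c=T[:3,:3].T@(np.array(p)-T[:3,3])
    return m["cx"]-m["fx"]*c[0]/c[2], m["cy"]+m["fy"]*c[1]/c[2]
def move(goal,yaw=None):
    "tool-axis displacement to world goal + rot to tool-down with yaw"
    s=state();r=R.from_euler('xyz',s["ee_rot"],degrees=True)
    d=r.inv().apply(np.array(goal)-s["ee_pos"]);out=[np.round(d,1).tolist(),'len',round(np.linalg.norm(d))]
    if yaw is not None: out+=['rot',np.round((r.inv()*R.from_euler('xyz',[180,0,yaw],degrees=True)).as_rotvec(degrees=True),1).tolist()]
    return out
E
python3 - <<'E'
from h import *
S={'grey':((208,123),(441,312)),'white':((479,278),(255,138)),'blue':((277,240),(373,177)),'lantern':((200,208),(436,218)),'bowl':((386,225),(287,175)),'dish':((366,312),(327,146)),'cup':((293,157),(337,243)),'fork':((342,187),(298,220)),'purple':((396,190),(260,194)),'yel':((443,197),(228,181)),'yd':((410,350),(313,131))}
for k,(a,b) in S.items():
    z=30 if k in('grey','white','blue') else 18
    if k=='fork':z=3
    print(k,pt('scene',a,z).round()[:2],pt('side',b,z).round()[:2])
for k,c in {'grey':[(194,97),(253,126),(226,152),(165,122)],'white':[(446,230),(540,277),(522,327),(419,268)],'blue':[(269,195),(331,242),(287,287),(223,229)]}.items():
    print(k,[pt('scene',a,60).round()[:2].tolist() for a in c])
E
```

```text
grey [ 471. -384.] [ 487. -371.]
white [451. 350.] [467. 356.]
blue [624.  -2.] [641.   7.]
lantern [ 662. -194.] [ 674. -187.]
bowl [448. 145.] [464. 154.]
dish [632. 219.] [635. 214.]
cup [ 418. -140.] [ 434. -123.]
fork [410.   3.] [407.   1.]
purple [352. 111.] [368. 122.]
yel [304. 204.] [322. 217.]
yd [641. 315.] [647. 311.]
grey [[443.0, -460.0], [429.0, -257.0], [533.0, -241.0], [554.0, -437.0]]
white [[414.0, 255.0], [401.0, 433.0], [511.0, 440.0], [520.0, 255.0]]
blue [[565.0, -76.0], [576.0, 96.0], [697.0, 92.0], [683.0, -87.0]]
```

View pics/wrist0.png

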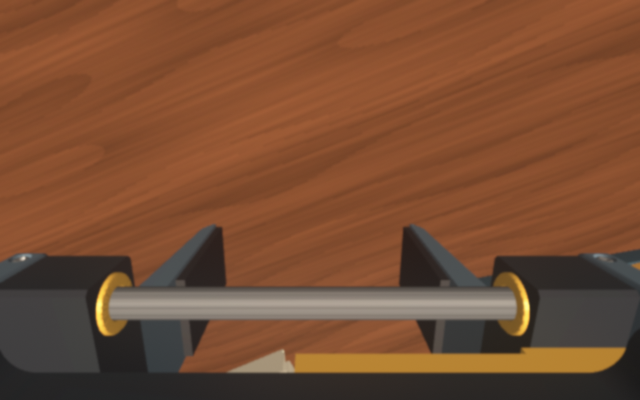

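Scene: grey tray (208,123), white (478,280), blue (277,240), lantern (200,208), bowl candidates: celadon (386,225), purple (396,190), yellow (443,197); dish candidates: amber (366,312), yellow (410,350). Celadon and amber fit by colour. The side view agrees; all dark ends point to -y. The wrist view shows only wood above the fingers.

```bash
python3 - <<'E'
from h import *
im=cv2.imread('pics/scene0.png');c=cv2.resize(im[170:380,330:450],None,fx=2.8,fy=2.8);cv2.imwrite('pics/crop.png',c)
print(move([401,150,300]),move([401,150,300],0))
E
```

```text
[[-319.1, -289.3, -110.1], 'len', 445] [[-319.1, -289.3, -110.1], 'len', 445, 'rot', [-0.0, 0.1, 158.7]]
```

View pics/crop.png

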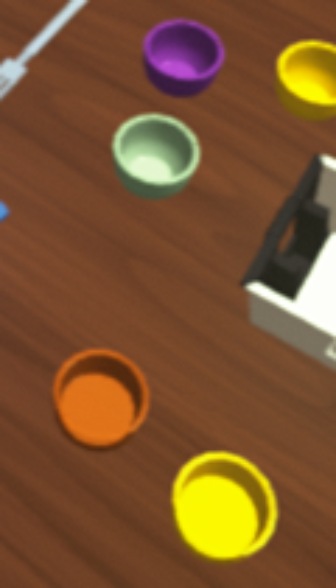

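The crop confirms it: celadon bowl at crop (155,155) and amber dish at (100,398), with the purple and yellow ones apart from them.

The rows are not in the units I measure in: shifts go in shares of 1000 mm and turns go in shares of 90 degrees. I convert before sending: -32 mm / 1000 = -0.032, -29 mm / 1000 = -0.029.

```bash
echo '[{"tx":-0.032, "ty":-0.029, "tz":-0.011}, {"tx":-0.032, "ty":-0.029, "tz":-0.011}, {"tx":-0.032, "ty":-0.029, "tz":-0.011}, {"tx":-0.032, "ty":-0.029, "tz":-0.011}, {"tx":-0.032, "ty":-0.029, "tz":-0.011}, {"tx":-0.032, "ty":-0.029, "tz":-0.011}, {"tx":-0.032, "ty":-0.029, "tz":-0.011}, {"tx":-0.032, "ty":-0.029, "tz":-0.011}]' | python3 -m pendant 91
echo '[{"tx":-0.032, "ty":-0.029, "tz":-0.011}, {"tx":-0.032, "ty":-0.029, "tz":-0.011}, {"az":0.0944}, {"az":0.0944}, {"az":0.0944}, {"az":0.0944}, {"az":0.0944}, {"az":0.0944}]' | python3 -m pendant
echo '[{"az":0.0944}, {"az":0.0944}, {"az":0.0944}, {"az":0.0944}, {"az":0.0944}, {"az":0.0944}, {"az":0.0944}, {"az":0.0944}]' | python3 -m pendant
echo '[{"az":0.0944}, {"az":0.0944}, {"az":0.0944}, {"az":0.0944}, {"az":0.0633}, {}]' | python3 -m pendant
cat >> h.py <<'E'
def blob(n,lo,hi,z,roi=None,save=None):
    "HSV mask, largest contour: circle-ish centre cast on plane z"
    im=grab_frame(n);m=camera_model(n)
    if save: cv2.imwrite(save,im)
    k=cv2.inRange(cv2.cvtColor(im,cv2.COLOR_BGR2HSV),lo,hi)
    k=cv2.morphologyEx(k,cv2.MORPH_CLOSE,np.ones((5,5)))
    if roi: k[:roi[1]]=0;k[roi[3]:]=0;k[:,:roi[0]]=0;k[:,roi[2]:]=0
    cs,_=cv2.findContours(k,cv2.RETR_EXTERNAL,cv2.CHAIN_APPROX_NONE);c=max(cs,key=cv2.contourArea)
    e=cv2.fitEllipse(cv2.convexHull(c));a,b=e[0]
    p=pt(n,e[0],z,m);q=pt(n,(a+e[1][1]/2,b),z,m)
    print(n,'px',np.round(e[0]),'pos',p.round(1),'diam',round(2*np.linalg.norm(q-p)),round(2*np.linalg.norm(q-p)*e[1][0]/e[1][1]));return p
E
python3 - <<'E'
from h import *
p=blob('wrist',(45,35,60),(85,150,255),36,(0,0,640,225),'pics/w1.png')
print(state()['qpos'].round(1),move([p[0],p[1],12],0),move([p[0],p[1],150],0))
E
```

```text
time_s: 0.95
ee_pos: [363.4, 224.9, 278.5]
ee_rot: [180.0, 0.0, 158.7]
force: [1.2, 0.9, -0.8]
gripper_width: 91.0
gripper_force: 0.0
time_s: 1.75
ee_pos: [401.5, 149.2, 299.9]
ee_rot: [-180.0, -0.0, 107.3]
force: [0.8, 0.1, 0.1]
gripper_width: 91.1
gripper_force: 0.0
time_s: 2.55
ee_pos: [401.4, 149.2, 299.9]
ee_rot: [-180.0, 0.0, 39.3]
force: [0.5, -0.0, -0.0]
gripper_width: 91.4
gripper_force: 0.0
time_s: 3.15
ee_pos: [401.5, 149.2, 299.9]
ee_rot: [180.0, 0.0, 0.0]
force: [0.2, 0.4, -0.4]
gripper_width: 91.2
gripper_force: 0.0
wrist px [314. 115.] pos [459.7 147.1  36. ] diam 60 57
[ 18.8   1.6  94.9   0.   83.5 108.7] [[58.4, 2.2, 287.9], 'len', 294, 'rot', [0.0, 0.0, 0.1]] [[58.3, 2.2, 149.9], 'len', 161, 'rot', [0.0, 0.0, 0.1]]
```

View pics/w1.png

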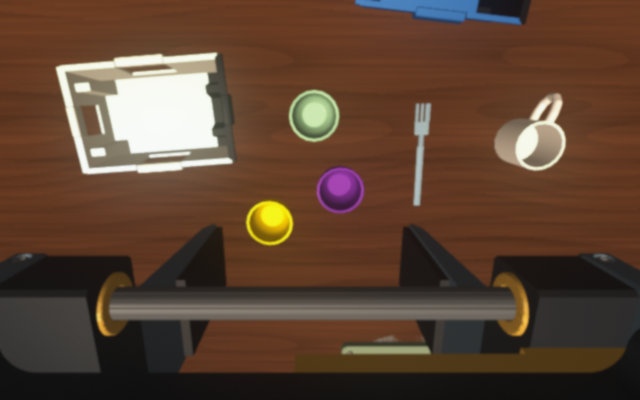

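The wrist view shows the bowl at (314,115), 60 mm wide as it should be, and the white tray at (147,113). Picking the bowl.

Converted, 45 mm / 1000 = 0.045, 35 mm / 1000 = 0.035.

```bash
echo '[{"tx":0.029, "ty":0.001, "tz":0.024}, {"tx":0.029, "ty":0.001, "tz":0.024}, {"tz":0.045}, {"tz":0.045}, {"tz":0.045}, {"tz":0.045}, {"tz":0.035}, {"tz":0.027}]' | python3 -m pendant 91
echo '[{}, {}, {}, {}, {}, {}]' | python3 -m pendant 40 15
echo '[{"tz":-0.04}, {"tz":-0.04}, {"tz":-0.04}, {"tz":-0.04}, {"tz":-0.04}, {"tz":-0.04}, {}]' | python3 -m pendant
python3 -c "
from h import *
print(move([430,-350,250],0),move([420,-350,300],0))"
```

```text
time_s: 4.0
ee_pos: [458.4, 146.9, 7.9]
ee_rot: [180.0, 0.2, 0.1]
force: [0.4, -0.3, -0.1]
gripper_width: 91.2
gripper_force: 0.0
time_s: 4.6
ee_pos: [460.9, 147.6, 11.7]
ee_rot: [-179.9, -0.2, 0.0]
force: [-0.6, -0.7, 7.6]
gripper_width: 59.7
gripper_force: 15.0
time_s: 5.3
ee_pos: [462.6, 148.2, 256.1]
ee_rot: [-179.8, -0.7, 0.0]
force: [1.6, -0.3, -0.6]
gripper_width: 59.7
gripper_force: 15.0
[[-32.7, 498.2, 3.9], 'len', 499, 'rot', [-0.2, -0.7, 0.0]] [[-42.1, 498.0, -46.2], 'len', 502, 'rot', [-0.2, -0.7, 0.0]]
```

Converted, 40 mm / 1000 = 0.04, -4 mm / 1000 = -0.004.

```bash
echo '[{"tx":-0.003, "ty":0.04, "tz":-0.004}, {"tx":-0.003, "ty":0.04, "tz":-0.004}, {"tx":-0.003, "ty":0.04, "tz":-0.004}, {"tx":-0.003, "ty":0.04, "tz":-0.004}, {"tx":-0.003, "ty":0.04, "tz":-0.004}, {"tx":-0.003, "ty":0.04, "tz":-0.004}, {"tx":-0.003, "ty":0.04, "tz":-0.004}, {"tx":-0.003, "ty":0.04, "tz":-0.004}]' | python3 -m pendant
echo '[{"tx":-0.003, "ty":0.04, "tz":-0.004}, {"tx":-0.003, "ty":0.04, "tz":-0.004}, {"tx":-0.003, "ty":0.04, "tz":-0.004}, {"tx":-0.003, "ty":0.04, "tz":-0.004}, {"tx":-0.003, "ty":0.02}, {}, {}]' | python3 -m pendant
cat >> h.py <<'E'
def tray(roi,z=60,save=None,satmax=110,cut=225,blue=False):
    "rim quad of a tray from the wrist view: centre, angle of long axis"
    im=grab_frame('wrist');m=camera_model('wrist')
    if save: cv2.imwrite(save,im)
    h=cv2.cvtColor(im,cv2.COLOR_BGR2HSV);k=((h[...,1]<satmax)|((h[...,0]>60)&(h[...,0]<140))|(h[...,2]<45)).astype(np.uint8)*255
    k[cut:]=0;k[:roi[1]]=0;k[roi[3]:]=0;k[:,:roi[0]]=0;k[:,roi[2]:]=0
    k=cv2.morphologyEx(k,cv2.MORPH_CLOSE,np.ones((9,9)));k=cv2.morphologyEx(k,cv2.MORPH_OPEN,np.ones((5,5)))
    cs,_=cv2.findContours(k,cv2.RETR_EXTERNAL,cv2.CHAIN_APPROX_NONE);c=cv2.convexHull(max(cs,key=cv2.contourArea))[:,0]
    W=np.array([pt('wrist',u,z,m)[:2] for u in c],np.float32)
    (ctr,(a,b),ang)=cv2.minAreaRect(W)
    if a<b:a,b,ang=b,a,ang+90
    ang=(ang+90)%180-90
    if ang<0: ang+=180
    print('centre',np.round(ctr,1),'size',round(a),round(b),'long axis deg',round(ang,1),'px box',cv2.boundingRect(c));return np.array(ctr),ang
E
python3 - <<'E'
from h import *
tray((0,0,640,225),60,'pics/w2.png');print(state()['ee_pos'],state()['gripper_width'])
E
```

```text
time_s: 6.1
ee_pos: [434.5, -174.0, 281.2]
ee_rot: [-179.9, 0.1, 0.0]
force: [0.8, -0.5, -0.8]
gripper_width: 59.4
gripper_force: 15.0
time_s: 6.8
ee_pos: [420.1, -352.1, 296.9]
ee_rot: [-179.9, 0.1, -0.0]
force: [-0.4, 0.9, -0.2]
gripper_width: 59.8
gripper_force: 15.0
centre [ 472.4 -647.9] size 256 241 long axis deg 0.0 px box (455, 0, 185, 225)
[ 420.33680382 -351.65688218  297.26590632] 59.386181587317004
```

View pics/w2.png

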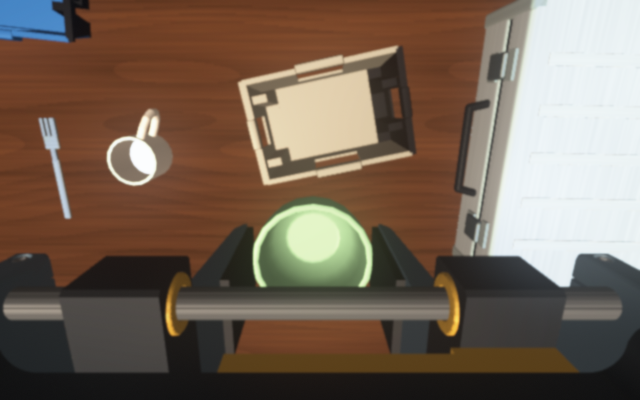

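Grey tray rim fills (240-413, 45-185) with its dark end at right; the bowl is held below it at (312,245).

```bash
python3 - <<'E'
from h import *
c,a=tray((228,30,435,192));y=a-90
print(state()['ee_pos'],move([c[0],c[1],120],y),move([c[0],c[1],15],y))
E
```

```text
centre [ 475.1 -371. ] size 193 134 long axis deg 101.8 px box (239, 46, 176, 140)
[ 420.53205146 -351.46537166  297.61777596] [[54.7, 19.8, 177.6], 'len', 187, 'rot', [-0.1, 0.0, -11.7]] [[54.7, 19.9, 282.6], 'len', 288, 'rot', [-0.1, 0.0, -11.7]]
```

Converted, 40 mm / 1000 = 0.04, 30 mm / 1000 = 0.03, -6 degrees / 90 = -0.0667.

```bash
echo '[{"tx":0.027, "ty":0.01, "tz":0.02}, {"tx":0.028, "ty":0.01, "tz":0.03}, {"tz":0.04, "az":-0.0667}, {"tz":0.04, "az":-0.0644}, {"tz":0.04}, {"tz":0.04}, {"tz":0.03}, {"tz":0.02}]' | python3 -m pendant
echo '[{"tz":0.012}, {"tz":0.01}, {}]' | python3 -m pendant
echo '[{}, {}, {}]' | python3 -m pendant 80
```

```text
time_s: 7.7
ee_pos: [474.8, -370.2, 35.8]
ee_rot: [-179.8, 0.1, 11.9]
force: [0.8, -0.3, -1.6]
gripper_width: 59.8
gripper_force: 15.0
time_s: 8.0
ee_pos: [476.0, -372.3, 15.9]
ee_rot: [-180.0, -0.0, 11.8]
force: [-0.8, 0.5, -2.1]
gripper_width: 59.6
gripper_force: 15.0
time_s: 8.3
ee_pos: [476.2, -373.2, 17.2]
ee_rot: [179.9, -0.1, 11.8]
force: [-0.2, 0.2, 0.1]
gripper_width: 79.1
gripper_force: 0.0
```

Converted, -45 mm / 1000 = -0.045, -40 mm / 1000 = -0.04, -8.4 degrees / 90 = -0.0933.

```bash
echo '[{"tz":-0.03}, {"tz":-0.045}, {"tz":-0.045}, {"tz":-0.04, "az":-0.0933}, {"tz":-0.04, "az":-0.0933}, {"tz":-0.04, "az":-0.0933}, {"tz":-0.04, "az":-0.0933}, {"az":-0.0933}]' | python3 -m pendant
echo '[{"az":-0.0933}, {"az":-0.0933}, {"az":-0.0933}, {"az":-0.0933}, {"az":-0.0933}, {"az":-0.0933}, {"az":-0.0933}, {"az":-0.0933}]' | python3 -m pendant
echo '[{"az":-0.0933}, {"az":-0.0933}, {"az":-0.0933}, {"az":-0.0933}, {"az":-0.0933}, {"az":-0.0933}, {"az":-0.0933}, {"ty":0.045}]' | python3 -m pendant 40
echo '[{"tx":-0.003, "ty":0.045}, {"tx":-0.003, "ty":0.045}, {"tx":-0.003, "ty":0.045}, {"tx":-0.003, "ty":0.045}, {"tx":-0.003, "ty":0.045}, {"tx":-0.003, "ty":0.045}, {"tx":-0.003, "ty":0.045}, {"tx":-0.003, "ty":0.045}]' | python3 -m pendant
echo '[{"tx":-0.003, "ty":0.045}, {"tx":-0.003, "ty":0.045}, {"tx":-0.003, "ty":0.045}, {"tx":-0.003, "ty":0.045}, {"tx":-0.003, "ty":0.045}, {"tx":-0.003, "ty":0.045}, {"tx":-0.003, "ty":0.045}, {}]' | python3 -m pendant
python3 - <<'E'
from h import *
print(state()['ee_pos'],state()['ee_rot'],state()['qpos'].round(1))
m=camera_model('wrist');print(proj(m,[461,347,60]),proj(m,[411,440,60]),proj(m,[511,255,60]))
tray((0,0,640,225),60,'pics/w3.png')
E
```

```text
time_s: 9.1
ee_pos: [477.6, -374.4, 303.7]
ee_rot: [179.2, 0.0, 54.1]
force: [0.7, -0.0, -0.4]
gripper_width: 79.6
gripper_force: 0.0
time_s: 9.9
ee_pos: [475.5, -372.7, 296.7]
ee_rot: [180.0, 0.0, 121.3]
force: [0.3, 1.3, 0.5]
gripper_width: 79.9
gripper_force: 0.0
time_s: 10.7
ee_pos: [475.8, -330.9, 295.4]
ee_rot: [-179.9, 0.0, 179.7]
force: [0.6, 0.4, -0.7]
gripper_width: 40.0
gripper_force: 0.0
time_s: 11.5
ee_pos: [500.8, 33.9, 297.0]
ee_rot: [180.0, 0.1, 179.8]
force: [1.1, 0.0, 0.1]
gripper_width: 40.1
gripper_force: 0.0
time_s: 12.3
ee_pos: [522.7, 352.2, 295.3]
ee_rot: [179.9, -0.0, -179.9]
force: [-0.7, -0.7, -0.3]
gripper_width: 40.0
gripper_force: 0.0
[522.70893402 352.15855031 295.25296688] [ 1.79869699e+02 -3.19897477e-02 -1.79911719e+02] [ 32.9  21.2  70.5   0.1  88.3 -57.2]
(np.float64(307.78302993794756), np.float64(114.01162798250716)) (np.float64(390.0469742915227), np.float64(68.59067624787451)) (np.float64(231.5339916938014), np.float64(156.57084618922255))
centre [460.  339.3] size 194 136 long axis deg 94.1 px box (216, 48, 172, 125)
```

View pics/w3.png

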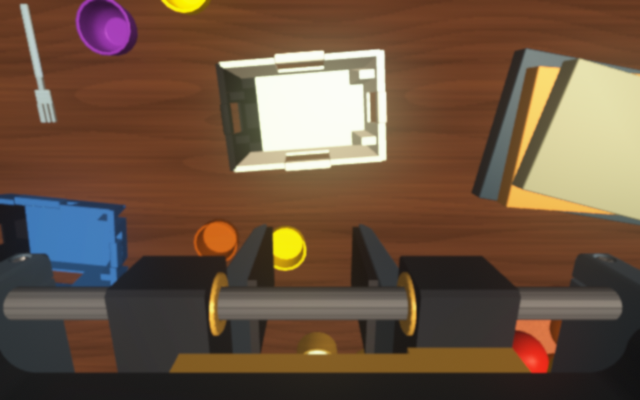

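White tray at (302,110): 194x136 mm as it should be, dark end at left. I'll grip its dark-end bar.

Converted, 40 mm / 1000 = 0.04, -35 mm / 1000 = -0.035, -4 degrees / 90 = -0.0444.

```bash
echo '[{"tx":0.019, "ty":-0.035, "tz":0.02}, {"tx":0.019, "ty":-0.035, "tz":0.03}, {"tx":0.018, "ty":-0.034, "tz":0.03}, {"tz":0.04, "az":-0.0444}, {"tz":0.03}, {"tz":0.02}, {}]' | python3 -m pendant
python3 -c "
from h import *
a=np.radians(94.1);p=[460+-91.5*np.cos(a),339.3-91.5*np.sin(a),33];print(move(p,184.1))
tray((0,0,640,225),60)"
```

```text
time_s: 13.05
ee_pos: [464.8, 241.0, 124.2]
ee_rot: [-179.9, -0.3, -176.3]
force: [-0.2, -0.4, 0.7]
gripper_width: 40.2
gripper_force: 0.0
[[-2.7, 7.2, 91.2], 'len', 92, 'rot', [-0.1, -0.3, -0.4]]
centre [433.7 342.2] size 195 80 long axis deg 93.8 px box (319, 118, 271, 107)
```

Converted, 30 mm / 1000 = 0.03, -2.5 mm / 1000 = -0.0025.

```bash
echo '[{"tx":-0.0025, "ty":0.007, "tz":0.03}, {"tz":0.03}, {"tz":0.02}, {"tz":0.01}, {}, {}]' | python3 -m pendant
echo '[{}, {}, {}, {}, {}]' | python3 -m pendant 5 40
echo '[{"tz":-0.01}, {"tz":-0.02}, {"tz":-0.03}, {"tz":-0.04}, {"tz":-0.04}, {"tz":-0.04}, {"tz":-0.04}, {}]' | python3 -m pendant
python3 - <<'E'
from h import *
print(state()['torque']);
cv2.imwrite('pics/side1.png',grab_frame('side'))
E
```

```text
time_s: 13.7
ee_pos: [470.1, 250.9, 37.7]
ee_rot: [179.9, 0.1, -176.2]
force: [0.1, 0.0, 0.3]
gripper_width: 39.6
gripper_force: 0.0
time_s: 14.2
ee_pos: [469.1, 250.6, 36.5]
ee_rot: [180.0, 0.0, -176.2]
force: [0.4, -0.2, 2.3]
gripper_width: 5.9
gripper_force: 1.0
time_s: 15.0
ee_pos: [471.5, 251.8, 262.9]
ee_rot: [179.7, 0.7, -176.2]
force: [-0.1, -0.2, 1.0]
gripper_width: 4.9
gripper_force: 0.0
[ 0.04011404  0.00732404 -0.0007297 ]
```

View pics/side1.png

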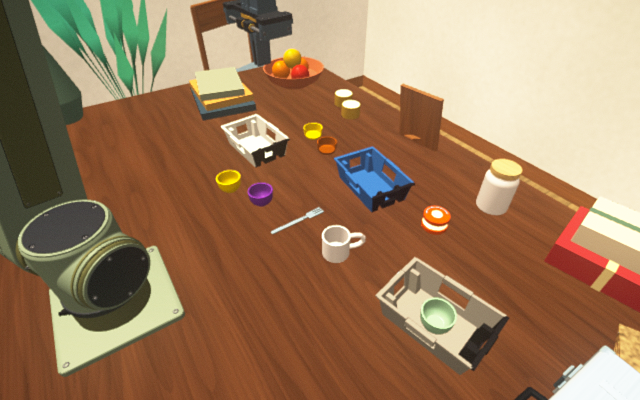

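The fingers closed on nothing: the white tray is still at (255,138) in the side view, and the bowl is standing in the grey tray at (438,316). Looking again with the wrist camera.

Converted, -30 mm / 1000 = -0.03.

```bash
echo '[{"tz":-0.03}, {}]' | python3 -m pendant 40; python3 - <<'E'
from h import *
print(state()['ee_pos'])
tray((250,0,640,225),60,'pics/w4.png')
im=grab_frame('side');m=camera_model('side');print([pt('side',u,60,m).round().tolist() for u in ((222,122),(258,116),(288,140),(255,165))])
print([np.round(proj(camera_model(n),[466,249,52])).tolist() for n in('wrist','scene','side')])
E
```

```text
time_s: 15.25
ee_pos: [469.8, 250.9, 288.4]
ee_rot: [179.9, 0.2, -176.2]
force: [-0.5, -0.2, -0.1]
gripper_width: 18.1
gripper_force: 0.0
[469.75163272 250.89604512 288.36253077]
centre [457.9 341.3] size 193 135 long axis deg 93.8 px box (308, 104, 168, 114)
[[405.0, 450.0, 60.0], [514.0, 423.0, 60.0], [523.0, 247.0, 60.0], [391.0, 187.0, 60.0]]
[[312.0, 165.0], [430.0, 249.0], [270.0, 148.0]]
```

View pics/w4.png

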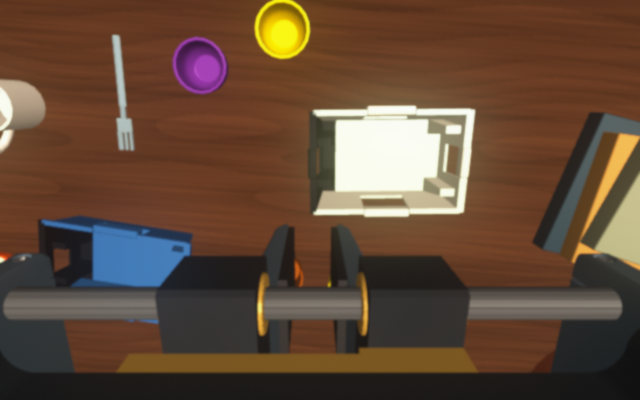

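Converted, 45 mm / 1000 = 0.045, 40 mm / 1000 = 0.04.

```bash
echo '[{"tx":0.005, "tz":0.045}, {"tz":0.045}, {"tz":0.045}, {"tz":0.045}, {"tz":0.04}, {"tz":0.025}, {"tz":0.01}, {}]' | python3 -m pendant 40
python3 - <<'E'
from h import *
print(state()['ee_pos'])
im=grab_frame('wrist');im2=grab_frame('side');cv2.imwrite('pics/w5.png',np.vstack([im[130:330],cv2.resize(im2[90:190,170:330],None,fx=4,fy=4)]))
E
```

```text
time_s: 16.15
ee_pos: [462.3, 249.3, 29.2]
ee_rot: [-179.9, -0.3, -176.2]
force: [0.2, 0.0, 0.9]
gripper_width: 40.4
gripper_force: 0.0
[462.26075939 249.33103936  29.2103908 ]
```

View pics/w5.png

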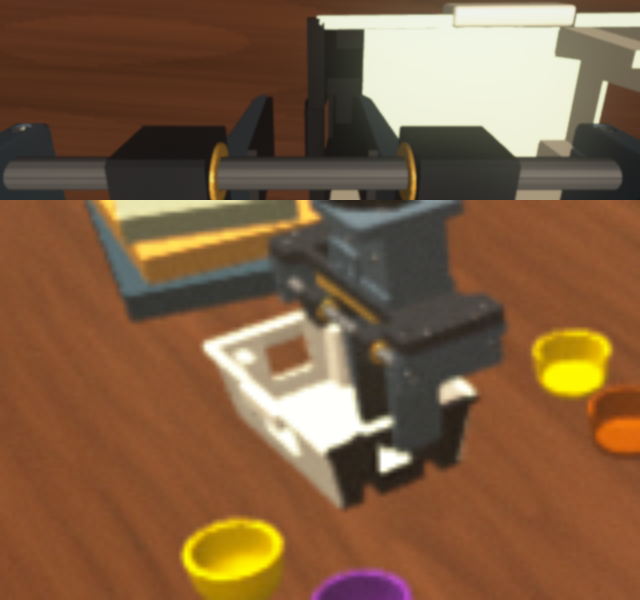

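Fingers straddle the dark wall (outer at (265,115), inner at (370,115)). Closing here, a bit lower than before.

```bash
echo '[{}, {}, {}, {}, {}]' | python3 -m pendant 5 40
echo '[{}, {}]' | python3 -m pendant
python3 -c "
from h import *
print(state()['qpos'].round(1),state()['torque'])"
```

```text
time_s: 16.75
ee_pos: [464.1, 250.4, 31.7]
ee_rot: [180.0, 0.0, -176.2]
force: [-0.5, 0.3, 2.5]
gripper_width: 9.1
gripper_force: 40.0
time_s: 16.95
ee_pos: [464.1, 250.3, 31.7]
ee_rot: [180.0, 0.0, -176.2]
force: [-2.0, 0.5, 4.9]
gripper_width: 9.3
gripper_force: 40.0
[ 27.1  22.9 108.4   0.   48.6 -66.7] [0.06856894 0.17178562 0.05103985]
```

Gripped now (9.2 mm at 40 N). Lift slowly.

Converted, -40 mm / 1000 = -0.04, -35 mm / 1000 = -0.035.

```bash
echo '[{"tz":-0.008}, {"tz":-0.015}, {"tz":-0.025}, {"tz":-0.035}, {"tz":-0.04}, {"tz":-0.04}, {"tz":-0.025}, {}]' | python3 -m pendant
echo '[{"ty":-0.03, "tz":-0.005}, {"ty":-0.03, "tz":-0.005}, {"ty":-0.03, "tz":-0.005}, {}]' | python3 -m pendant
python3 - <<'E'
from h import *
print(state()['ee_pos'],state()['qpos'].round(1))
im=grab_frame('wrist');im2=grab_frame('side');cv2.imwrite('pics/w6.png',np.hstack([cv2.resize(im,None,fx=.6,fy=.6),cv2.resize(im2,None,fx=.6,fy=.6)]))
E
```

```text
time_s: 17.75
ee_pos: [465.8, 251.0, 222.9]
ee_rot: [179.8, 0.4, -176.2]
force: [-0.0, 0.2, -2.0]
gripper_width: 9.3
gripper_force: 40.2
time_s: 18.15
ee_pos: [469.1, 157.2, 232.8]
ee_rot: [-179.9, -0.1, -176.4]
force: [0.7, 0.3, -2.1]
gripper_width: 9.0
gripper_force: 40.1
[469.09544731 157.18931668 232.78424803] [ 17.3   9.6  95.2  -0.1  75.3 -76.3]
```

View pics/w6.png

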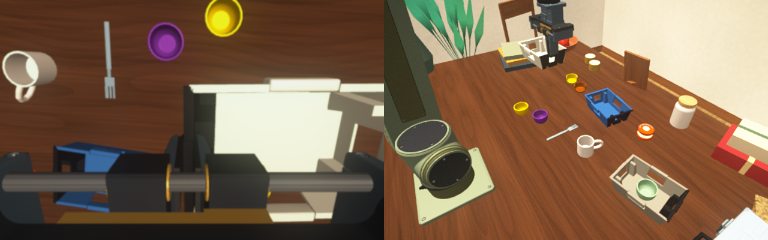

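White tray hangs level at (280,140) on its dark-end bar. Check that grey hasn't moved, from the fixed cameras.

```bash
python3 - <<'E'
from h import *
for n,rs in (('scene',[(160,92,196,128),(218,104,258,156)]),('side',[(372,258,412,312),(450,300,512,372)])):
    a=cv2.cvtColor(cv2.imread(f'pics/{n}0.png'),cv2.COLOR_BGR2GRAY).astype(np.float32);b=cv2.cvtColor(grab_frame(n),cv2.COLOR_BGR2GRAY).astype(np.float32)
    for x0,y0,x1,y1 in rs:
        (d,r)=cv2.phaseCorrelate(a[y0:y1,x0:x1],b[y0:y1,x0:x1],cv2.createHanningWindow((x1-x0,y1-y0),cv2.CV_32F));c=((x0+x1)/2,(y0+y1)/2)
        m=camera_model(n);print(n,(pt(n,np.add(c,d),60,m)-pt(n,c,60,m)).round(1)[:2],round(r,2))
E
```

```text
scene [-0.5  0. ] 0.9
scene [-0.2 -0.2] 0.97
side [ 0.2 -0.1] 0.95
side [ 0.1 -0. ] 0.97
```

Converted, 8 degrees / 90 = 0.0889.

```bash
echo '[{"az":0.0444}, {"az":0.0889}, {"az":0.0889}, {"az":0.0889}, {"az":0.0889}, {"az":0.0889}, {"az":0.0889}, {"az":0.0889}]' | python3 -m pendant
echo '[{"az":0.0889}, {"az":0.0889}, {"az":0.0889}, {"az":0.0889}, {"az":0.0889}, {"az":0.0889}, {"az":0.0889}, {"az":0.0889}]' | python3 -m pendant
echo '[{"az":0.0889}, {"az":0.0889}, {"az":0.0889}, {"az":0.0889}, {"az":0.0889}, {"az":0.0778}, {}, {}]' | python3 -m pendant
python3 -c "
from h import *
print(state()['qpos'].round(1),move([456.4,-281.4,180],11.8))"
```

```text
time_s: 19.15
ee_pos: [469.3, 161.4, 233.2]
ee_rot: [-179.9, -0.1, 123.6]
force: [0.4, -0.8, -1.9]
gripper_width: 9.3
gripper_force: 40.1
time_s: 19.95
ee_pos: [469.3, 161.5, 233.3]
ee_rot: [-179.9, 0.0, 59.6]
force: [0.3, 0.4, -1.5]
gripper_width: 9.2
gripper_force: 40.1
time_s: 20.75
ee_pos: [469.6, 161.1, 233.7]
ee_rot: [-180.0, 0.0, 13.0]
force: [-0.4, 0.1, -1.4]
gripper_width: 9.6
gripper_force: 40.1
[17.6  9.7 95.   0.  75.3 94.6] [[-112.4, 428.2, 53.5], 'len', 446, 'rot', [-0.0, 0.0, 1.2]]
```

Converted, 31 mm / 1000 = 0.031, 30 mm / 1000 = 0.03, 1.2 degrees / 90 = 0.0133.

```bash
echo '[{"tx":-0.008, "ty":0.03, "az":0.0133}, {"tx":-0.008, "ty":0.031}, {"tx":-0.008, "ty":0.031}, {"tx":-0.008, "ty":0.031}, {"tx":-0.008, "ty":0.031}, {"tx":-0.008, "ty":0.031}, {"tx":-0.008, "ty":0.031}, {"tx":-0.008, "ty":0.031}]' | python3 -m pendant
echo '[{"tx":-0.008, "ty":0.031}, {"tx":-0.008, "ty":0.031}, {"tx":-0.008, "ty":0.031}, {"tx":-0.008, "ty":0.031}, {"tx":-0.008, "ty":0.031}, {"tx":-0.008, "ty":0.02, "tz":0.02}, {"ty":0.005, "tz":0.02}, {}]' | python3 -m pendant
echo '[{}, {}]' | python3 -m pendant
python3 -c "
from h import *
print(state()['qpos'].round(1),move([456.4,-281.4,92],11.8))"
```

```text
time_s: 21.55
ee_pos: [457.3, -95.4, 234.0]
ee_rot: [-180.0, -0.0, 11.8]
force: [0.4, 0.7, -1.9]
gripper_width: 9.5
gripper_force: 40.1
time_s: 22.35
ee_pos: [444.9, -279.9, 191.1]
ee_rot: [-179.7, 0.3, 11.6]
force: [-0.6, 0.2, -2.2]
gripper_width: 9.4
gripper_force: 40.0
time_s: 22.55
ee_pos: [447.4, -280.2, 195.2]
ee_rot: [179.9, -0.1, 11.7]
force: [0.3, -0.1, -1.6]
gripper_width: 9.3
gripper_force: 40.1
[-33.3  13.8  95.3   0.   70.8  45. ] [[8.4, 2.9, 103.2], 'len', 104, 'rot', [0.1, -0.1, -0.1]]
```

Converted, 25 mm / 1000 = 0.025, 8.4 mm / 1000 = 0.0084.

```bash
echo '[{"tx":0.0084, "ty":0.0029, "tz":0.02}, {"tz":0.025}, {"tz":0.02}, {"tz":0.015}, {"tz":0.01}, {"tz":0.005}, {}, {}]' | python3 -m pendant
python3 -c "
from h import *
print(move([456.4,-281.4,85],11.8))
s=grab_frame('side');cv2.imwrite('pics/s7.png',np.hstack([cv2.resize(s[220:400,340:540],None,fx=2,fy=2),cv2.resize(grab_frame('scene')[60:180,130:300],None,fx=2.2,fy=3)]))"
```

```text
time_s: 23.35
ee_pos: [456.1, -281.9, 100.0]
ee_rot: [179.9, -0.1, 11.6]
force: [-0.0, -0.7, -1.8]
gripper_width: 9.4
gripper_force: 40.1
[[0.4, -0.5, 15.0], 'len', 15, 'rot', [0.1, -0.1, -0.2]]
```

View pics/s7.png

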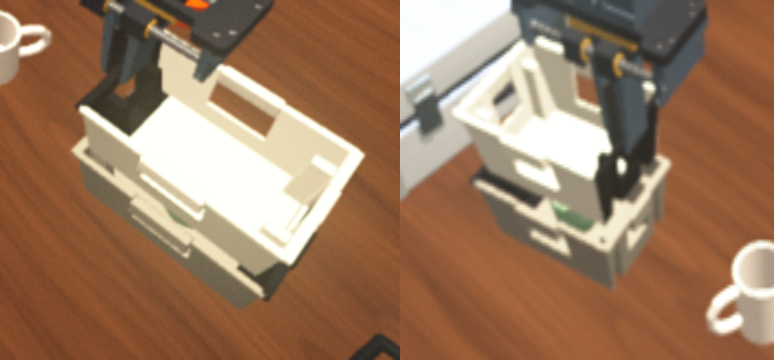

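White is turned end for end above grey (dark end at left, near the cup, over grey's plain end) and lines up. Lower it until it touches.

Converted, 5 mm / 1000 = 0.005, 4 mm / 1000 = 0.004.

```bash
echo '[{"tz":0.005}, {"tz":0.005}, {"tz":0.004}, {"tz":0.003}, {"tz":0.001}, {}]' | python3 -m pendant
python3 -c "
from h import *
print(state()['torque'].round(2),move([456.4,-281.4,81.7],11.8))"
```

```text
time_s: 24.05
ee_pos: [455.2, -281.5, 81.7]
ee_rot: [-180.0, 0.0, 11.6]
force: [-2.0, 2.6, 4.5]
gripper_width: 9.1
gripper_force: 40.0
[ 0.27  0.51 -0.  ] [[1.2, 0.2, -0.0], 'len', 1, 'rot', [-0.0, 0.0, -0.2]]
```

The rows are not in the units I measure in: shifts go in shares of 1000 mm and turns go in shares of 90 degrees. I convert before sending: -45 mm / 1000 = -0.045, -40 mm / 1000 = -0.04.

```bash
echo '[{}, {}, {}]' | python3 -m pendant 32
echo '[{"tz":-0.015}, {"tz":-0.025}, {"tz":-0.04}, {"tz":-0.045}, {"tz":-0.045}, {"tz":-0.045}, {"tz":-0.01}, {}]' | python3 -m pendant
python3 -c "
from h import *
print(move([420,-355,340],11.8))"
```

```text
time_s: 24.35
ee_pos: [455.6, -281.8, 81.0]
ee_rot: [180.0, -0.0, 11.6]
force: [0.8, 0.0, 0.3]
gripper_width: 30.3
gripper_force: 0.0
time_s: 25.15
ee_pos: [456.2, -282.2, 307.9]
ee_rot: [179.8, -0.2, 11.6]
force: [0.1, 0.3, 0.1]
gripper_width: 32.2
gripper_force: 0.0
[[-50.0, 64.1, -32.0], 'len', 87, 'rot', [0.2, -0.2, -0.2]]
```

Converted, 35 mm / 1000 = 0.035, -25 mm / 1000 = -0.025.

```bash
echo '[{"tx":-0.025, "ty":0.035, "tz":-0.02}, {"tx":-0.025, "ty":0.035, "tz":-0.012}, {}, {}]' | python3 -m pendant
python3 - <<'E'
from h import *
print(state()['ee_pos']);m=camera_model('wrist');print(proj(m,[475,-371,110]))
c,a=tray((228,20,425,215),110,'pics/w8.png')
E
```

```text
time_s: 25.55
ee_pos: [419.8, -360.4, 335.7]
ee_rot: [-179.8, 0.1, 11.5]
force: [0.7, 0.3, 0.5]
gripper_width: 31.9
gripper_force: 0.0
[ 419.7723211  -360.38627384  335.74845931]
(np.float64(331.3344480803703), np.float64(121.6474965223214))
centre [ 471.  -371.9] size 194 135 long axis deg 101.6 px box (247, 63, 173, 121)
```

View pics/w8.png

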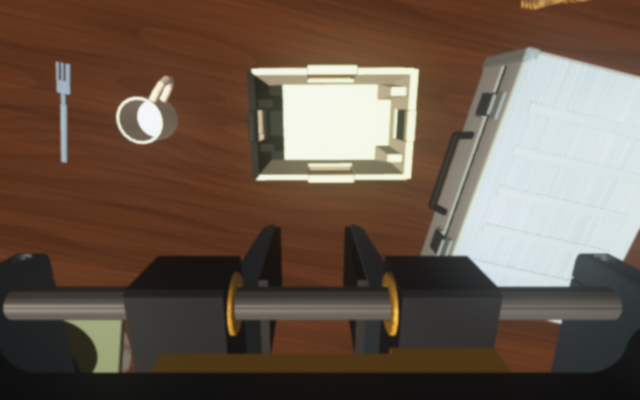

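White stands centred over grey at (333,124): 194x135 mm at rim height 110, so it is on the lugs. Next the dish.

Converted, 40 mm / 1000 = 0.04, -15 mm / 1000 = -0.015, -8 degrees / 90 = -0.0889.

```bash
echo '[{"az":-0.0889}, {"az":-0.0889}, {"az":-0.0889}, {"az":-0.0889}, {"az":-0.0889}, {"tx":0.04, "ty":-0.015, "tz":0.0025}, {"tx":0.04, "ty":-0.015, "tz":0.0025}, {"tx":0.04, "ty":-0.015, "tz":0.0025}]' | python3 -m pendant 91
echo '[{"tx":0.041, "ty":-0.015, "tz":0.0025}, {"tx":0.041, "ty":-0.015, "tz":0.0025}, {"tx":0.041, "ty":-0.015, "tz":0.0025}, {"tx":0.041, "ty":-0.015, "tz":0.0025}, {"tx":0.041, "ty":-0.015, "tz":0.0025}, {"tx":0.041, "ty":-0.015, "tz":0.0025}, {"tx":0.041, "ty":-0.015, "tz":0.0025}, {"tx":0.041, "ty":-0.015, "tz":0.0025}]' | python3 -m pendant
echo '[{"tx":0.041, "ty":-0.015, "tz":0.0025}, {"tx":0.041, "ty":-0.015, "tz":0.0025}, {}, {}]' | python3 -m pendant
python3 - <<'E'
from h import *
m=camera_model('wrist');print(proj(m,[633,216,30]))
p=blob('wrist',(4,215,130),(14,255,255),30,(200,20,440,210),'pics/w9.png')
print(state()['ee_pos'],move([p[0],p[1],8],51.5))
E
```

```text
time_s: 26.4
ee_pos: [459.8, -235.5, 329.0]
ee_rot: [-179.8, -0.0, 51.6]
force: [1.1, 0.1, 0.4]
gripper_width: 90.4
gripper_force: 0.0
time_s: 27.2
ee_pos: [568.6, 96.5, 309.2]
ee_rot: [-179.9, 0.1, 51.7]
force: [1.0, 0.4, 0.2]
gripper_width: 91.0
gripper_force: 0.0
time_s: 27.6
ee_pos: [595.8, 177.9, 303.8]
ee_rot: [-179.9, 0.2, 51.8]
force: [-1.0, -0.9, 0.1]
gripper_width: 91.2
gripper_force: 0.0
(np.float64(317.15211159542787), np.float64(118.22904588983641))
wrist px [317. 115.] pos [636.1 217.9  30. ] diam 60 56
[595.87919459 176.77515265 304.52602795] [[57.9, 6.5, 296.4], 'len', 302, 'rot', [-0.1, 0.1, 0.2]]
```

Converted, 45 mm / 1000 = 0.045, 40 mm / 1000 = 0.04.

```bash
echo '[{"tx":0.019, "ty":0.002, "tz":0.02}, {"tx":0.02, "ty":0.002, "tz":0.03}, {"tx":0.019, "ty":0.0025, "tz":0.04}, {"tz":0.045}, {"tz":0.045}, {"tz":0.045}, {"tz":0.04}, {"tz":0.025}]' | python3 -m pendant
echo '[{"tz":0.008}, {}, {}]' | python3 -m pendant
echo '[{}, {}, {}, {}, {}, {}]' | python3 -m pendant 40 15
```

```text
time_s: 28.45
ee_pos: [635.6, 215.5, 12.6]
ee_rot: [-179.8, 0.2, 51.5]
force: [0.2, 1.2, 0.5]
gripper_width: 90.9
gripper_force: 0.0
time_s: 28.75
ee_pos: [639.3, 217.5, 9.6]
ee_rot: [179.9, -0.2, 51.6]
force: [0.8, 0.4, -0.1]
gripper_width: 90.9
gripper_force: 0.0
time_s: 29.35
ee_pos: [638.4, 218.2, 8.8]
ee_rot: [180.0, -0.1, 51.6]
force: [-0.5, 0.8, 4.4]
gripper_width: 46.0
gripper_force: 2.6
```

Not a proper grip (46 mm): the pads sit higher on the fingers. Open, go lower, regrip.

```bash
echo '[{}, {}, {}, {}, {}, {"tz":0.003}, {"tz":0.003}, {}]' | python3 -m pendant 91
echo '[{}, {}, {}, {}, {}, {}, {}]' | python3 -m pendant 40 15
```

```text
time_s: 30.15
ee_pos: [637.4, 217.5, 0.7]
ee_rot: [-179.9, 0.1, 51.6]
force: [-0.3, -1.3, -0.1]
gripper_width: 90.5
gripper_force: 0.0
time_s: 30.85
ee_pos: [638.0, 217.7, 1.8]
ee_rot: [-180.0, -0.0, 51.6]
force: [-0.6, 0.5, 1.8]
gripper_width: 59.5
gripper_force: 15.0
```

Converted, -45 mm / 1000 = -0.045, -35 mm / 1000 = -0.035, 8 degrees / 90 = 0.0889.

```bash
echo '[{"tz":-0.015}, {"tz":-0.035}, {"tz":-0.045}, {"tz":-0.045, "az":0.0889}, {"tz":-0.045, "az":0.0889}, {"tz":-0.035, "az":0.0889}, {"tz":-0.02, "az":0.0889}, {"az":0.0889}]' | python3 -m pendant
echo '[{"tx":-0.02, "ty":0.039}, {"tx":-0.02, "ty":0.039}, {"tx":-0.02, "ty":0.039}, {"tx":-0.02, "ty":0.039}, {"tx":-0.02, "ty":0.039}, {"tx":-0.02, "ty":0.039}, {"tx":-0.02, "ty":0.039}, {"tx":-0.02, "ty":0.039}]' | python3 -m pendant
echo '[{"tx":-0.02, "ty":0.039}, {"tx":-0.02, "ty":0.039}, {"tx":-0.02, "ty":0.039}, {"tx":-0.02, "ty":0.039}, {"tx":-0.02, "ty":0.039}, {"tx":-0.02, "ty":0.039}, {}, {}]' | python3 -m pendant
python3 -c "
from h import *
print(move([471.5,-372,56.5],11.6))"
```

```text
time_s: 31.65
ee_pos: [639.7, 218.0, 247.4]
ee_rot: [-179.9, -0.5, 11.3]
force: [0.7, -0.5, -2.0]
gripper_width: 59.2
gripper_force: 15.0
time_s: 32.45
ee_pos: [543.1, -121.9, 242.7]
ee_rot: [180.0, -0.1, 11.6]
force: [0.5, -1.1, -1.7]
gripper_width: 59.1
gripper_force: 15.0
time_s: 33.25
ee_pos: [473.0, -374.0, 242.0]
ee_rot: [-180.0, -0.0, 11.5]
force: [-0.3, -0.0, -1.1]
gripper_width: 59.2
gripper_force: 15.0
[[-1.1, -2.2, 185.5], 'len', 185, 'rot', [-0.0, -0.0, -0.1]]
```

Converted, 40 mm / 1000 = 0.04, 35 mm / 1000 = 0.035.

```bash
echo '[{"tx":-0.001, "ty":-0.002, "tz":0.035}, {"tz":0.04}, {"tz":0.04}, {"tz":0.03}, {"tz":0.02}, {"tz":0.012}, {"tz":0.006}, {}]' | python3 -m pendant
echo '[{"tz":0.002}, {}]' | python3 -m pendant
echo '[{}, {}, {}]' | python3 -m pendant 80
echo '[{"tz":-0.03}, {"tz":-0.045}, {"tz":-0.045}, {"tz":-0.045}, {"tz":-0.045}, {"tz":-0.045}, {"tz":-0.025}, {}]' | python3 -m pendant
python3 -c "
from h import *
print(move([420,-361,335],11.6))"
```

```text
time_s: 34.05
ee_pos: [472.5, -371.2, 58.8]
ee_rot: [-180.0, -0.0, 11.6]
force: [-0.0, 0.3, -1.3]
gripper_width: 59.2
gripper_force: 15.0
time_s: 34.25
ee_pos: [472.7, -372.1, 57.6]
ee_rot: [179.9, -0.1, 11.6]
force: [-0.1, -0.2, -1.1]
gripper_width: 59.5
gripper_force: 15.0
time_s: 34.55
ee_pos: [472.4, -372.0, 57.2]
ee_rot: [180.0, -0.0, 11.6]
force: [0.2, -0.3, -0.2]
gripper_width: 78.9
gripper_force: 0.0
time_s: 35.35
ee_pos: [473.4, -372.8, 341.7]
ee_rot: [179.6, -0.4, 11.6]
force: [0.5, 0.4, 0.3]
gripper_width: 79.9
gripper_force: 0.0
[[-50.0, -22.4, 6.2], 'len', 55, 'rot', [0.4, -0.4, -0.0]]
```

Converted, -26 mm / 1000 = -0.026, -11 mm / 1000 = -0.011.

```bash
echo '[{"tx":-0.026, "ty":-0.011, "tz":0.003}, {"tx":-0.026, "ty":-0.011, "tz":0.003}, {}, {}]' | python3 -m pendant
python3 - <<'E'
from h import *
c,a=tray((228,20,425,215),110)
blob('wrist',(4,215,100),(14,255,255),82,(240,40,425,200))
E
echo '[{"az":-0.0911}, {"az":-0.0911}, {"az":-0.0911}, {"az":-0.0911}, {"az":-0.0911}, {"az":-0.0911}, {"az":-0.0911}, {"az":-0.0911}]' | python3 -m pendant 40
echo '[{"az":-0.0978}, {}]' | python3 -m pendant
python3 -c "
from h import *
print(state()['ee_pos'],move([632,-50,320],86))"
```

```text
time_s: 35.75
ee_pos: [416.4, -360.5, 330.0]
ee_rot: [-180.0, 0.0, 11.6]
force: [-0.0, -0.4, -0.7]
gripper_width: 80.0
gripper_force: 0.0
centre [ 470.5 -373.1] size 194 134 long axis deg 101.6 px box (246, 61, 175, 122)
time_s: 36.65
ee_pos: [417.8, -360.9, 329.9]
ee_rot: [-180.0, -0.0, 77.6]
force: [-0.9, 0.3, 0.3]
gripper_width: 39.9
gripper_force: 0.0
time_s: 36.85
ee_pos: [417.6, -360.8, 330.0]
ee_rot: [-180.0, -0.0, 85.8]
force: [0.2, -0.2, 0.4]
gripper_width: 39.9
gripper_force: 0.0
[ 417.64077329 -360.84713795  330.00072246] [[325.7, 191.1, 10.1], 'len', 378, 'rot', [-0.0, -0.0, -0.2]]Traceback (most recent call last):
  File "<stdin>", line 3, in <module>
  File "h.py", line 24, in blob
    cs,_=cv2.findContours(k,cv2.RETR_EXTERNAL,cv2.CHAIN_APPROX_NONE);c=max(cs,key=cv2.contourArea)
                                                                       ~~~^^^^^^^^^^^^^^^^^^^^^^^^
ValueError: max() iterable argument is empty
```

Converted, 41 mm / 1000 = 0.041, 40 mm / 1000 = 0.04.

```bash
echo '[{"tx":0.041, "ty":0.024, "tz":0.001}, {"tx":0.041, "ty":0.024, "tz":0.001}, {"tx":0.041, "ty":0.024, "tz":0.001}, {"tx":0.041, "ty":0.024, "tz":0.001}, {"tx":0.041, "ty":0.024, "tz":0.001}, {"tx":0.041, "ty":0.024, "tz":0.001}, {"tx":0.041, "ty":0.024, "tz":0.001}, {"tx":0.04, "ty":0.023, "tz":0.001}]' | python3 -m pendant
echo '[{}, {}]' | python3 -m pendant
python3 - <<'E'
from h import *
m=camera_model('wrist');print(proj(m,[632,5,60]))
tray((200,20,440,215),60)
for n in('scene','side'):
    m=camera_model(n);u=np.array(proj(m,[471,-372,70]));im=grab_frame(n);x,y=u.astype(int)
    h=cv2.cvtColor(im,cv2.COLOR_BGR2HSV)[y-35:y+35,x-40:x+40];k=(h[...,0]<25)&(h[...,1]>140)&(h[...,2]>150)
    yy,xx=np.nonzero(k);q=(np.median(xx)+x-40,np.median(yy)+y-35);print(n,len(xx),q,pt(n,q,70,m).round())
    cv2.imwrite(f'pics/{n}2.png',im)
E
```

```text
time_s: 37.65
ee_pos: [632.7, -46.4, 322.1]
ee_rot: [-180.0, -0.0, 85.6]
force: [-0.3, 0.4, 0.7]
gripper_width: 40.0
gripper_force: 0.0
time_s: 37.85
ee_pos: [631.8, -47.6, 321.6]
ee_rot: [-179.9, 0.0, 85.8]
force: [-0.7, -1.0, 0.0]
gripper_width: 40.3
gripper_force: 0.0
(np.float64(309.888887870136), np.float64(119.84722430580872))
centre [630.4   1.7] size 194 137 long axis deg 83.1 px box (254, 37, 112, 161)
scene 688 (np.float64(202.0), np.float64(115.0)) [ 486. -375.   70.]
side 1063 (np.float64(445.0), np.float64(301.0)) [ 483. -373.   70.]
```

Blue tray is at (630,2), 194x137 mm, heading 83°. I'll grip its near long bar.

```bash
python3 -c "
from h import *
print(move([569.3,9.1,30],83.1))"
```

```text
[[54.0, -65.9, 292.8], 'len', 305, 'rot', [0.0, 0.0, 2.6]]
```

Converted, 40 mm / 1000 = 0.04, 35 mm / 1000 = 0.035, 2.6 degrees / 90 = 0.0289.

```bash
echo '[{"tx":0.018, "ty":-0.022, "tz":0.02}, {"tx":0.018, "ty":-0.022, "tz":0.03}, {"tx":0.018, "ty":-0.022, "tz":0.035}, {"tz":0.04, "az":0.0289}, {"tz":0.04}, {"tz":0.02}, {}, {}]' | python3 -m pendant
python3 -c "
from h import *
print(move([569.3,9.1,30],83.1))"
```

```text
time_s: 38.8
ee_pos: [569.8, 9.2, 138.7]
ee_rot: [179.9, -0.0, 83.1]
force: [0.3, -1.0, 1.3]
gripper_width: 40.0
gripper_force: 0.0
[[-0.2, -0.7, 108.7], 'len', 109, 'rot', [0.1, -0.0, -0.0]]
```

Converted, 35 mm / 1000 = 0.035, 25 mm / 1000 = 0.025.

```bash
echo '[{"tz":0.035}, {"tz":0.035}, {"tz":0.025}, {"tz":0.014}, {}, {}]' | python3 -m pendant
echo '[{}, {}, {}, {}, {}, {}]' | python3 -m pendant 5 40
```

```text
time_s: 39.4
ee_pos: [571.1, 9.8, 30.5]
ee_rot: [179.8, -0.0, 83.1]
force: [0.2, 0.0, 0.3]
gripper_width: 40.1
gripper_force: 0.0
time_s: 40.0
ee_pos: [569.7, 10.2, 29.1]
ee_rot: [180.0, -0.0, 83.2]
force: [-0.4, 0.1, 4.0]
gripper_width: 9.5
gripper_force: 40.0
```

```bash
python3 -c "
from h import *
s=state();y=np.radians(s['ee_rot'][2]);print(s['ee_pos'],s['ee_rot'],s['gripper_width'],s['gripper_force'])"
```

```text
[569.73315302  10.1773948   29.11958006] [ 1.79954906e+02 -1.31782091e-02  8.31805348e+01] 9.468094821521923 40.00243306159973
```

Converted, -40 mm / 1000 = -0.04, -30 mm / 1000 = -0.03.

```bash
echo '[{"tz":-0.008}, {"tz":-0.015}, {"tz":-0.03}, {"tz":-0.04}, {"tz":-0.04}, {"tz":-0.04}, {"tz":-0.025}, {}]' | python3 -m pendant
echo '[{"az":-0.0667}, {"az":-0.0722}, {"az":-0.0667}, {}]' | python3 -m pendant
python3 -c "
from h import *
print(move([410.8,-383.7,225],101.7))"
```

```text
time_s: 40.8
ee_pos: [571.4, 10.2, 230.8]
ee_rot: [179.5, -0.1, 83.2]
force: [0.3, 1.2, -0.8]
gripper_width: 9.7
gripper_force: 40.0
time_s: 41.2
ee_pos: [568.1, 10.1, 224.5]
ee_rot: [-179.8, -0.0, 101.7]
force: [0.2, 0.6, -2.0]
gripper_width: 9.7
gripper_force: 40.0
[[-353.8, -233.8, 0.2], 'len', 424, 'rot', [-0.2, -0.0, -0.0]]
```

Converted, -28 mm / 1000 = -0.028, -20 mm / 1000 = -0.02.

```bash
echo '[{"tx":-0.02, "ty":-0.013}, {"tx":-0.028, "ty":-0.0185}, {"tx":-0.028, "ty":-0.0185}, {"tx":-0.028, "ty":-0.0185}, {"tx":-0.028, "ty":-0.0185}, {"tx":-0.028, "ty":-0.0185}, {"tx":-0.028, "ty":-0.0185}, {"tx":-0.028, "ty":-0.0185}]' | python3 -m pendant
echo '[{"tx":-0.028, "ty":-0.0185}, {"tx":-0.028, "ty":-0.0185}, {"tx":-0.028, "ty":-0.0185}, {"tx":-0.028, "ty":-0.0185}, {"tx":-0.028, "ty":-0.0185}, {"tx":-0.02, "ty":-0.013}, {}, {}]' | python3 -m pendant
python3 -c "
from h import *
print(move([410.8,-383.7,225],101.7))"
```

```text
time_s: 42.0
ee_pos: [472.3, -231.1, 225.3]
ee_rot: [-179.9, -0.1, 101.5]
force: [0.5, -0.2, -0.6]
gripper_width: 9.6
gripper_force: 40.0
time_s: 42.8
ee_pos: [402.2, -407.9, 225.3]
ee_rot: [-179.9, -0.2, 101.5]
force: [0.0, 0.7, -2.5]
gripper_width: 9.8
gripper_force: 40.0
[[22.0, 13.3, 0.4], 'len', 26, 'rot', [-0.1, -0.2, -0.2]]
```

Converted, 25 mm / 1000 = 0.025, 20 mm / 1000 = 0.02.

```bash
echo '[{"tx":0.012, "ty":0.007}, {"tx":0.01, "ty":0.0063, "tz":0.015}, {"tz":0.025}, {"tz":0.02}, {"tz":0.015}, {}, {}]' | python3 -m pendant
python3 -c "
from h import *
print(move([410.8,-383.7,129],101.7))
s=grab_frame('side');cv2.imwrite('pics/s10.png',np.hstack([cv2.resize(s[200:390,340:540],None,fx=2,fy=2),cv2.resize(grab_frame('scene')[40:167,130:300],None,fx=2.2,fy=3)[:380]]))"
```

```text
time_s: 43.5
ee_pos: [412.0, -382.8, 152.0]
ee_rot: [180.0, -0.0, 101.8]
force: [0.3, -0.1, -0.3]
gripper_width: 9.6
gripper_force: 40.0
[[-0.6, -1.4, 23.0], 'len', 23, 'rot', [0.0, -0.0, 0.1]]
```

Converted, 8 mm / 1000 = 0.008, 6 mm / 1000 = 0.006.

```bash
echo '[{"tx":-0.0006, "ty":-0.0014, "tz":0.008}, {"tz":0.006}, {"tz":0.004}, {"tz":0.003}, {"tz":0.0015}, {}, {}]' | python3 -m pendant
```

```text
time_s: 44.3
ee_pos: [410.1, -385.1, 129.3]
ee_rot: [180.0, 0.0, 101.7]
force: [-0.3, -0.2, -0.4]
gripper_width: 9.6
gripper_force: 40.0
```

Converted, 1.5 mm / 1000 = 0.0015.

```bash
echo '[{"tz":0.0015}, {}, {}]' | python3 -m pendant
echo '[{}, {}, {}]' | python3 -m pendant 32
echo '[{"tz":-0.015}, {"tz":-0.025}, {"tz":-0.04}, {"tz":-0.04}, {"tz":-0.04}, {"tz":-0.04}, {"tz":-0.025}, {}]' | python3 -m pendant
python3 -c "
from h import *
print(move([482,-427,360],101.7))"
```

```text
time_s: 44.6
ee_pos: [410.1, -385.2, 129.0]
ee_rot: [180.0, 0.1, 101.7]
force: [-2.6, 1.1, 6.4]
gripper_width: 9.6
gripper_force: 40.0
time_s: 44.9
ee_pos: [410.3, -385.0, 127.5]
ee_rot: [180.0, 0.0, 101.7]
force: [0.2, -0.3, 0.4]
gripper_width: 30.1
gripper_force: 0.0
time_s: 45.7
ee_pos: [411.3, -386.1, 356.7]
ee_rot: [179.7, 0.4, 101.7]
force: [-0.2, -0.4, 0.4]
gripper_width: 31.8
gripper_force: 0.0
[[-54.4, 60.9, -2.6], 'len', 82, 'rot', [0.3, 0.4, -0.0]]
```

```bash
echo '[{"tx":-0.027, "ty":0.03, "tz":-0.005}, {"tx":-0.027, "ty":0.03}, {}, {}]' | python3 -m pendant
python3 - <<'E'
from h import *
m=camera_model('wrist');u=proj(m,[471,-372,160]);print(u)
print(state()['ee_pos']);x,y=map(int,u)
tray((x-85,y-110,x+85,y+115),160,'pics/w11.png')
E
```

```text
time_s: 46.1
ee_pos: [479.9, -425.6, 354.8]
ee_rot: [-179.8, -0.2, 101.7]
force: [1.0, 0.4, -0.2]
gripper_width: 31.9
gripper_force: 0.0
(np.float64(315.27483284056814), np.float64(122.58993345785677))
[ 479.9400101  -425.59887457  354.77759827]
centre [ 469.6 -373.6] size 193 136 long axis deg 101.7 px box (250, 25, 129, 186)
```

View pics/w11.png

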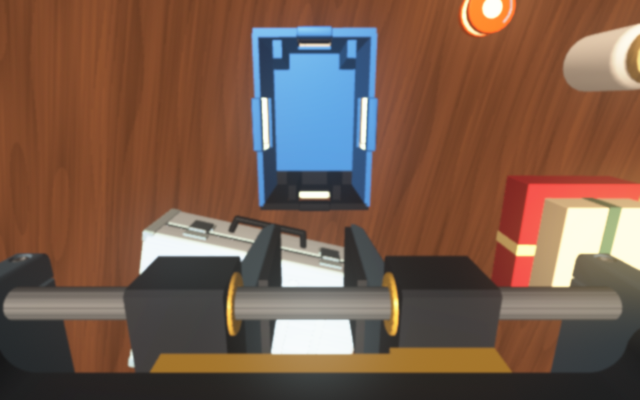

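Blue stands level and centred on the stack at (315,122), dark end at the bottom (-y), over white's plain end; the lantern is at (488,12). Last, the lantern.

Converted, 8.2 degrees / 90 = 0.0911.

```bash
echo '[{"az":0.0911}, {"az":0.0911}, {"az":0.0911}, {"az":0.0911}, {"az":0.0911}, {"az":0.0911}, {"az":0.0911}, {"az":0.0911}]' | python3 -m pendant 91
echo '[{"az":0.0911}, {"az":0.0911}, {"az":0.0889}, {"tx":0.025, "ty":-0.027, "tz":0.008}, {"tx":0.025, "ty":-0.027, "tz":0.008}, {"tx":0.025, "ty":-0.027, "tz":0.008}, {"tx":0.025, "ty":-0.027, "tz":0.008}, {"tx":0.025, "ty":-0.027, "tz":0.008}]' | python3 -m pendant
echo '[{"tx":0.025, "ty":-0.028, "tz":0.007}, {"tx":0.025, "ty":-0.028, "tz":0.007}, {}, {}]' | python3 -m pendant
python3 - <<'E'
from h import *
m=camera_model('wrist');print(proj(m,[668,-190,38]))
p=blob('wrist',(0,150,140),(18,255,255),38,(200,20,440,215))
p=blob('wrist',(4,215,150),(14,255,255),38,(200,20,440,215))
print(state()['ee_pos'],move([p[0],p[1],5],11.7))
E
```

```text
time_s: 46.95
ee_pos: [478.5, -425.0, 358.3]
ee_rot: [180.0, -0.0, 35.7]
force: [-0.1, 0.0, -0.2]
gripper_width: 90.2
gripper_force: 0.0
time_s: 47.75
ee_pos: [574.0, -266.6, 318.1]
ee_rot: [180.0, -0.0, 11.7]
force: [0.6, -0.3, -0.5]
gripper_width: 90.7
gripper_force: 0.0
time_s: 48.15
ee_pos: [611.5, -202.6, 304.0]
ee_rot: [180.0, 0.0, 11.8]
force: [0.1, -1.2, 0.2]
gripper_width: 90.8
gripper_force: 0.0
(np.float64(311.1923646715557), np.float64(115.199728873213))
wrist px [316. 151.] pos [ 626.  -205.7   38. ] diam 373 160Traceback (most recent call last):
  File "<stdin>", line 4, in <module>
  File "h.py", line 24, in blob
    cs,_=cv2.findContours(k,cv2.RETR_EXTERNAL,cv2.CHAIN_APPROX_NONE);c=max(cs,key=cv2.contourArea)
                                                                       ~~~^^^^^^^^^^^^^^^^^^^^^^^^
ValueError: max() iterable argument is empty
```

```bash
python3 - <<'E'
from h import *
h=cv2.cvtColor(grab_frame('wrist'),cv2.COLOR_BGR2HSV);print(h[40:200:13,311].tolist());print(h[115,240:380:12].tolist())
E
```

```text
[[11, 168, 132], [11, 166, 144], [11, 169, 142], [10, 167, 131], [9, 193, 198], [15, 197, 255], [30, 2, 255], [15, 200, 255], [10, 169, 151], [10, 168, 143], [11, 170, 156], [10, 168, 146], [11, 166, 144]]
[[11, 169, 136], [10, 167, 142], [10, 167, 147], [10, 168, 147], [15, 190, 254], [19, 107, 255], [30, 2, 255], [15, 203, 255], [10, 171, 146], [10, 170, 147], [10, 168, 143], [10, 168, 135]]
```

```bash
python3 - <<'E'
from h import *
p=blob('wrist',(0,0,185),(40,255,255),38,(250,60,390,190))
print(state()['ee_pos'],move([p[0],p[1],4],11.7))
E
```

```text
wrist px [310. 117.] pos [ 665.9 -190.8   38. ] diam 63 62
[ 611.65842814 -204.39797282  304.36045626] [[55.7, -2.6, 300.4], 'len', 306, 'rot', [0.0, -0.0, -0.1]]
```

Lantern measured at (666,-191), 62 mm across, which fits.

Converted, 45 mm / 1000 = 0.045, 40 mm / 1000 = 0.04.

```bash
echo '[{"tx":0.019, "ty":-0.001, "tz":0.02}, {"tx":0.019, "ty":-0.001, "tz":0.03}, {"tx":0.018, "tz":0.04}, {"tz":0.045}, {"tz":0.045}, {"tz":0.045}, {"tz":0.04}, {"tz":0.02}]' | python3 -m pendant
echo '[{"tz":0.01}, {"tz":0.004}, {}, {}]' | python3 -m pendant
echo '[{}, {}, {}, {}, {}, {}, {}]' | python3 -m pendant 40 15
```

```text
time_s: 49.15
ee_pos: [663.9, -190.4, 14.6]
ee_rot: [-179.8, 0.3, 11.6]
force: [-0.6, -0.3, -0.4]
gripper_width: 90.9
gripper_force: 0.0
time_s: 49.55
ee_pos: [668.0, -190.4, 6.5]
ee_rot: [179.9, -0.2, 11.7]
force: [0.3, 0.5, -0.1]
gripper_width: 91.2
gripper_force: 0.0
time_s: 50.25
ee_pos: [667.0, -189.8, 4.8]
ee_rot: [-180.0, -0.0, 11.7]
force: [-0.5, 1.1, 1.8]
gripper_width: 58.9
gripper_force: 15.0
```

Converted, -45 mm / 1000 = -0.045, -40 mm / 1000 = -0.04.

```bash
echo '[{"tz":-0.015}, {"tz":-0.035}, {"tz":-0.045}, {"tz":-0.045}, {"tz":-0.045}, {"tz":-0.04}, {"tz":-0.03}, {}]' | python3 -m pendant
echo '[{"tx":-0.02, "ty":0.012}, {"tx":-0.035, "ty":0.021}, {"tx":-0.035, "ty":0.021}, {"tx":-0.035, "ty":0.021}, {"tx":-0.035, "ty":0.021}, {"tx":-0.035, "ty":0.022}, {"tx":-0.025, "ty":0.015}, {"tx":-0.011, "ty":0.007}]' | python3 -m pendant
echo '[{}, {}]' | python3 -m pendant
python3 -c "
from h import *
print(move([469.6,-373.6,108.5],11.7))"
```

```text
time_s: 51.05
ee_pos: [668.9, -190.5, 266.5]
ee_rot: [179.7, -0.6, 11.7]
force: [0.7, -1.1, -0.5]
gripper_width: 59.2
gripper_force: 15.0
time_s: 51.85
ee_pos: [466.6, -374.9, 258.9]
ee_rot: [-179.9, 0.1, 11.5]
force: [0.4, 0.6, -1.2]
gripper_width: 59.2
gripper_force: 15.0
time_s: 52.05
ee_pos: [469.7, -373.0, 259.2]
ee_rot: [-179.9, -0.0, 11.7]
force: [0.1, 0.3, -1.0]
gripper_width: 59.2
gripper_force: 15.0
[[-0.3, 0.8, 150.7], 'len', 151, 'rot', [-0.1, -0.0, 0.0]]
```

Converted, 35 mm / 1000 = 0.035, 25 mm / 1000 = 0.025.

```bash
echo '[{"tz":0.025}, {"tz":0.035}, {"tz":0.035}, {"tz":0.025}, {"tz":0.015}, {"tz":0.01}, {"tz":0.005}, {}]' | python3 -m pendant
echo '[{"tz":0.0005}, {}]' | python3 -m pendant
echo '[{}, {}, {}]' | python3 -m pendant 80
echo '[{"tz":-0.03}, {"tz":-0.04}, {"tz":-0.04}, {"tz":-0.045}, {"tz":-0.045}, {"tz":-0.045}, {"tx":-0.026, "ty":-0.011, "tz":-0.005}, {"tx":-0.026, "ty":-0.011}]' | python3 -m pendant
echo '[{}, {}]' | python3 -m pendant
python3 - <<'E'
from h import *
m=camera_model('wrist');u=proj(m,[470,-373,160]);x,y=map(int,u);print(u)
c,a=tray((x-110,y-85,x+110,y+85),160,'pics/w12.png')
p=blob('wrist',(0,0,185),(40,255,255),141,(x-60,y-45,x+60,y+45))
d=p[:2]-c;t=np.radians(a);print('lantern in tray',d@[np.cos(t),np.sin(t)],d@[-np.sin(t),np.cos(t)])
for n in('scene','side'):
    a=cv2.imread(f'pics/{n}0.png');b=grab_frame(n);cv2.imwrite(f'pics/{n}3.png',b)
    for q in ([426,-132,25],[408,2,3]):
        X,Y=map(int,proj(camera_model(n),q));s=np.s_[Y-28:Y+28,X-28:X+28];g=lambda i:cv2.cvtColor(i[s],cv2.COLOR_BGR2GRAY).astype(np.float32)
        print(n,np.round(cv2.phaseCorrelate(g(a),g(b))[0],2))
E
```

```text
time_s: 52.85
ee_pos: [469.6, -373.2, 109.4]
ee_rot: [-180.0, 0.0, 11.8]
force: [0.0, 0.1, -1.3]
gripper_width: 59.0
gripper_force: 15.0
time_s: 53.05
ee_pos: [469.6, -374.1, 110.1]
ee_rot: [179.9, -0.1, 11.7]
force: [-0.2, 0.7, 0.1]
gripper_width: 58.8
gripper_force: 15.0
time_s: 53.35
ee_pos: [469.2, -374.0, 109.5]
ee_rot: [180.0, -0.0, 11.7]
force: [-0.0, 0.1, 0.5]
gripper_width: 79.0
gripper_force: 0.0
time_s: 54.15
ee_pos: [414.0, -363.3, 361.3]
ee_rot: [179.8, -0.2, 11.7]
force: [-0.3, -1.2, -0.7]
gripper_width: 80.1
gripper_force: 0.0
time_s: 54.35
ee_pos: [413.5, -362.8, 359.6]
ee_rot: [180.0, -0.1, 11.7]
force: [0.9, -0.7, -0.6]
gripper_width: 80.2
gripper_force: 0.0
(np.float64(331.66071029775685), np.float64(122.5080359056494))
centre [ 469.9 -373.6] size 194 135 long axis deg 101.7 px box (241, 56, 185, 129)
wrist px [332. 123.] pos [ 468.6 -374.4  141. ] diam 60 58
lantern in tray -0.4962697518192301 1.4702078390690052
scene [-0.05  0.03]
scene [ 0.17 -0.14]
side [0.   0.02]
side [-0.01  0.  ]
```

```bash
python3 -c "
from workcell import *
print(job_done())"
```

```text
the job is handed in; nothing more can be done
None
```

The three trays are stacked as asked, with the bowl in grey, the dish in white and the lantern in blue. I handed the job in at about 54 s, and no verdict came back. My last checks showed blue level and centred at the right height and the cup and fork unmoved. I last measured white about 5 mm off grey's centre (12 mm allowed), before blue went on. The dish's position was only roughly confirmed after I placed it.

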